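# Dispense one cap and push it onto the blue pad

## Robot

A 6-joint arm with a two-finger parallel gripper is mounted at the origin on the work surface. World frame = base frame: x ahead of the robot, y to its left, z up, the work surface at z = 0. Lengths are in m, angles in degrees, forces in N, time in s.
With the tool pointing down it reaches from about 0.375 to 0.75 m from the base axis. Payload 9 kg.
Tool frame: the origin (TCP) lies where the fingers leave the gripper's body, on its centre line; the fingertips stand 73 mm ahead of it and the grasp point (between the pads) lies 54 mm ahead of it (robot.tip_reach is the distance from the TCP to the fingertips, in m); z points along the fingers, y is the line along which they close (so a half turn about z gives the same grasp; the last joint's range is limited). The gripper opens to 85 mm and grips with 20 to 120 N. Pads are 22 mm wide; open, the fingers measure 114 mm over their backs; the gripper's body (76 mm by 85 mm) begins 54 mm behind the grasp point. The pads swing forward as they close: fully open they stand 13 mm farther back than shut.
Start: joints at [-78.65, 5.964, 5.575, 89.605, 0, 77.527], TCP at [0.242, -0.549, 0.304] pointing down, gripper open.
Joint ranges: [-171.21, 171.21], [-48.23, 106.86], [-62.78, 66.21], [-105.2, 120.99], [-86.42, 89.51], [-180, 180]. Speed limits (degrees/s): [127.2, 127.2, 147.25, 180, 180, 180].

## Interface

Orientations are given as [roll, pitch, yaw] about the fixed x, y, z axes, in that order (R = Rz(yaw) Ry(pitch) Rx(roll)).
In Python, from plant import robot gives the robot as it stands. Calls block until the motion is done:
- robot.move_pose(position, orientation): joint-space move of the TCP to a pose.
- robot.line_to(position, vel=0.15, rotation=None, guard=None): straight line of the TCP; rotation=None keeps the orientation; vel is the mean speed in m/s. With guard (N) it stops when the force on the tool has changed by that much, and returns True; else False.
- robot.goto_joints(angles): joint-space move.
- robot.set_gripper(opening): finger opening in m; the grip force is fixed at half the most; returns when the fingers have stopped.
- robot.pause(seconds).
- robot.ik(position, orientation): joint angles nearest the present ones, or None.
- robot.observe(): the state.
- robot.grab_frame(name): name is "scene" or "side" or "wrist"; returns the picture (400x640x3 uint8, blue, green, red); there is no depth.
- robot.get_calibration(name): a dict with "vertical_fov" (degrees; the focal length in pixels is half the picture's height over the tangent of half this angle, whatever the lens; pixels are square), "cx", "cy" (the principal point, pixels), "rvec" (rotation vector, rad) and "tvec" (3), from world to camera coordinates, as OpenCV has them. Camera axes: x right, y down, z forward; pixel columns grow to the right and rows downward; lengths in m; the calibration is good to about 2 mm. A picture is of the moment at which its call begins: read the wrist's pose just before it. get_calibration takes no time and is no camera call; for the wrist camera it gives the pose at the moment of the call.
A pose or a line that the arm cannot do raises robot.IKError and nothing moves.
- robot.job_done(): hands the job in; it is judged then, once.
The state is a dict: "time": time; "q": joint angles; "qvel": joint speeds; "joint_torque": joint torques, N m; "tool_pos": TCP position; "tcp_rot": TCP orientation; "ft_force": force on the tool from outside, world axes, zero at the start; "torque": the same for the moment, N m; "gripper_width": finger opening in m; "gripper_force": force on a finger pad.
Only numpy, scipy, OpenCV 4.12 (cv2) and the standard library are available. Lean on these libraries where they do the work, as an engineer would, in place of code of your own. Each camera call takes 0.05 s, during which the arm holds its last target. There are 200 camera calls.

## Task

Press the green plunger of the cap dispenser all the way down once and let it spring back up, so that just one orange cap comes out. Then push that cap along the bench with the fingertips, without lifting or squeezing it, until the whole cap lies on the blue pad. Leave the other caps in the dispenser and the jar, tube rack and tip box where they stand.

Things in the scene. Friction and masses are not known exactly. Their poses are not given: they have to be found in the camera images.
- dispenser: cap dispenser, fixed: a clear square magazine (50 mm square, top at z = 63 mm) holding four stacked caps, and a white housing (52 mm wide, top at z = 42 mm) behind it, x = -106 to +25 mm overall. Origin on the bench on the magazine's axis; z up; its x axis points out of the mouth, the way the caps come out at bench level.
- outlet (a point): point on the bare bench 61 mm from the dispenser's origin along its +x, where the ejected cap's centre stands after a full gentle press (some mm farther if pressed fast)
- pusher (a joint): travel of the aluminium pusher at bench level inside the dispenser, m: 0 = back, 0.0625 = fully out. It goes 2.5 times as far as the plunger, slides the lowest cap out of the mouth, and goes back as the plunger rises; the rest of the stack then drops down.
- plunger (a joint): how far the dispenser's plunger is pressed, m: 0 = up (rest), 0.025 = fully down, moving straight down. It springs back by itself; it takes 4 N to start and about 8 N to hold fully down, where a hard stop follows.
- plunger_top (a point): centre of the top face of the green round plunger head (34 mm in diameter, 10 mm thick, on a stem above the housing); 80 mm above the bench when up, 55 mm when fully down; 68 mm behind the dispenser's origin (along its -x)
- cap_0: orange ribbed screw cap with a white dot on its top, a disc 36 mm in diameter, 14 mm high, 10 to 17 g; origin at the centre of its underside, z up. The lowest of the stack, the one that comes out first. It slides flat on the bench.
- cap_1: orange ribbed screw cap with a white dot on its top, a disc 36 mm in diameter, 14 mm high, 10 to 17 g; origin at the centre of its underside, z up. Second from the bottom of the stack; must stay in the dispenser.
- cap_2: orange ribbed screw cap with a white dot on its top, a disc 36 mm in diameter, 14 mm high, 10 to 17 g; origin at the centre of its underside, z up. Third from the bottom; must stay in the dispenser.
- cap_3: orange ribbed screw cap with a white dot on its top, a disc 36 mm in diameter, 14 mm high, 10 to 17 g; origin at the centre of its underside, z up. Top of the stack; must stay in the dispenser.
- blue_pad: blue thin square flat pad 110 x 110 mm, under 1 mm thick; lies flush on the bench, so things slide onto it without a step. Origin at its centre, x and y along its sides. The ejected cap belongs on it. To the left or right of the dispenser's mouth, its centre 130 to 200 mm from the dispenser's origin.
- yellow_pad: yellow thin square flat pad 110 x 110 mm, under 1 mm thick; lies flush on the bench, so things slide onto it without a step. Origin at its centre, x and y along its sides. Not wanted here; on the other side of the mouth.
- jar: small standing jar with a red lid, 52 mm in diameter, 66 mm high, loose, ahead of the dispenser's mouth beyond the pads; origin at the centre of its underside
- tube_rack: white rack with capped tubes, 200 (x) x 80 (y) mm, 86 mm high with the tubes, loose; origin at the centre of its underside
- tip_box: blue pipette-tip box with a clear lid, 125 (x) x 85 (y) mm, 56 mm high, loose; origin at the centre of its underside

How it is judged (in metres and radians):
On the way, in this order (a step that is already met when the one before it is completed fails the run):
1. the plunger is pressed fully down (at least 22 of its 25 mm) (value of joint plunger above 0.022 m), for 0.05 s.
2. the plunger is back up and one cap is out, flat on the bench (value of joint plunger below 0.004 m and x of cap_0 in the frame of dispenser above 0.045 m and height (world z) of cap_0 below 0.005 m), for 0.1 s.
3. the cap has been pushed wholly onto the blue pad (x of cap_0 in the frame of blue_pad between -0.04 and 0.04 m and y of cap_0 in the frame of blue_pad between -0.04 and 0.04 m and height (world z) of cap_0 below 0.005 m and angle between cap_0's own z axis and vertical below 0.1 rad and linear speed of cap_0 below 0.01 m/s), for 0.1 s.
At the end, for the whole second after the job is handed in: The ejected cap lies flat and at rest, its centre within 40 mm of the blue pad's centre along each side of the pad; the plunger is up within 4 mm; the other caps are within 20 mm of the dispenser's axis; jar, rack and tip box moved less than 15 mm (all of step 3 and value of joint plunger below 0.004 m and horizontal distance between each of cap_1, cap_2, cap_3 and dispenser below 0.02 m and distance of each of jar, tube_rack, tip_box from where it was at the start of the episode below 0.015 m); the robot touches nothing.
It fails at once if the ejected cap is lifted off the bench (height (world z) of cap_0 above 0.012 m).
It fails at once if the ejected cap is squeezed or pinched hard (over 20 N) (contact force between the fingers and cap_0 above 20 N).
It fails at once if a second cap comes out of the dispenser (horizontal distance between any of cap_1, cap_2, cap_3 and dispenser above 0.02 m).
It fails at once if the jar, tube rack or tip box is moved (over 15 mm) (distance of any of jar, tube_rack, tip_box from where it was at the start of the episode above 0.015 m).
It fails at once if the jar, tube rack or tip box is tipped (angle between any of jar, tube_rack, tip_box's own z axis and vertical above 0.3 rad).
It also fails if it takes over 48 s, if anything falls off the work surface, if the arm or the gripper's body presses on something with over 40 N, if the wrist force passes 120 N, or if a joint passes its speed limit or range.

## Working session

There is one attempt and no reset: what is moved stays moved. The work goes in short steps, each a Python script; the robot and the scene stay as the last script left them, time stands still between calls to the robot, and variables do not carry over. Pictures are saved under pics/ and viewed, at most 10 in all, crops included, and the job is handed in when it is done.

```bash
mkdir -p pics; python3 - <<'E'
from plant import robot
import cv2
for n in("scene","side"):
    cv2.imwrite(f"pics/{n}0.png",robot.grab_frame(n)); print(n,robot.get_calibration(n))
o=robot.observe();print(o["time"],o["tcp_rot"],robot.tip_reach)
E
```

```text
scene {'vertical_fov': 43.26607478790258, 'cx': 322.298062071685, 'cy': 206.07256851081632, 'rvec': array([ 2.05096394,  1.53299179, -0.51973509]), 'tvec': array([-0.18113948, -0.4052764 ,  1.88693554])}
side {'vertical_fov': 43.15652776766079, 'cx': 317.72380094153675, 'cy': 202.1097400654209, 'rvec': array([ 2.39682356, -0.2535839 ,  0.07012355]), 'tvec': array([-0.5820243 ,  0.15595191,  1.73781093])}
0.1 [-1.79933177e+02 -1.40687876e-02  2.38223436e+01] 0.0726
```

View pics/scene0.png

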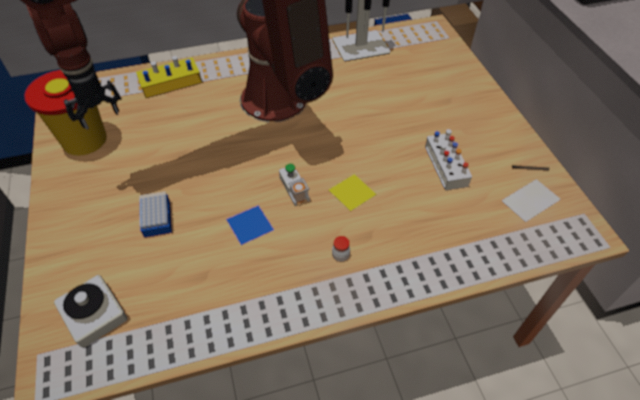

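View pics/side0.png

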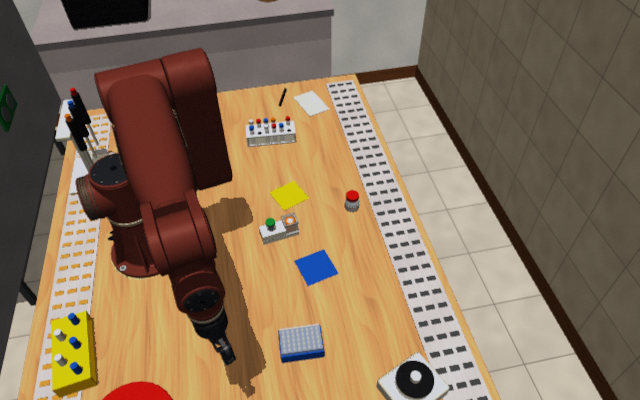

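The scene view shows the plunger near (290,168), the magazine near (300,192), the blue pad near (250,225) and the jar near (342,247). In the side view the plunger is near (270,224), the magazine near (290,220) and the blue pad near (316,267). Next I get rough positions, then look closer with the wrist camera.

```bash
cat > h.py <<'E'
import cv2, numpy as np
from plant import robot
def ray(c,uv,z):
    R=cv2.Rodrigues(c["rvec"])[0]; f=200/np.tan(np.radians(c["vertical_fov"]/2))
    C=-R.T@c["tvec"]; d=R.T@np.array([(uv[0]-c["cx"])/f,(uv[1]-c["cy"])/f,1])
    return C+d*(z-C[2])/d[2]
def blobs(img,lo,hi,win=None,n=1):
    m=cv2.inRange(cv2.cvtColor(img,cv2.COLOR_BGR2HSV),lo,hi)
    if win:
        k=np.zeros_like(m);k[win[1]:win[3],win[0]:win[2]]=255;m&=k
    cs=cv2.findContours(m,cv2.RETR_EXTERNAL,cv2.CHAIN_APPROX_NONE)[0]
    return sorted(cs,key=cv2.contourArea)[::-1][:n]
def cen(c):
    m=cv2.moments(c);return m["m10"]/m["m00"],m["m01"]/m["m00"]
COL=dict(green=((45,90,40),(85,255,255)),blue=((105,150,60),(125,255,255)),yellow=((22,150,80),(35,255,255)),red=((0,180,80),(6,255,255)))
E
python3 - <<'E'
from h import *
for n,W in(("scene",dict(green=(270,150,310,185),blue=(215,195,285,250),yellow=(325,170,380,215),red=(325,230,360,255))),
          ("side",dict(green=(255,210,280,235),blue=(290,245,345,290),yellow=(265,175,312,212),red=(335,180,370,215)))):
    img=cv2.imread(f"pics/{n}0.png");c=robot.get_calibration(n)
    for k,w in W.items():
        b=blobs(img,*COL[k],w)[0];z=dict(green=.078,red=.06).get(k,0)
        print(n,k,cv2.contourArea(b),np.round(ray(c,cen(b),z),4))
    print("mag top",ray(c,dict(scene=(299,187),side=(290,220))[n],.05))
print(robot.get_calibration("wrist"))
E
```

```text
scene green 49.5 [ 0.427  -0.0436  0.078 ]
scene blue 857.5 [ 0.5487 -0.2045  0.    ]
scene yellow 847.0 [0.5149 0.1347 0.    ]
scene red 129.5 [0.7277 0.0283 0.06  ]
mag top [ 0.48844453 -0.03136297  0.05      ]
side green 53.0 [ 0.4229 -0.0445  0.078 ]
side blue 817.5 [ 0.5459 -0.2034  0.    ]
side yellow 629.0 [ 0.5121  0.1367 -0.    ]
side red 93.0 [0.7262 0.03   0.06  ]
mag top [ 0.49232536 -0.02669612  0.05      ]
{'vertical_fov': 70.5661344562176, 'cx': 321.5699823208679, 'cy': 197.08163389818884, 'rvec': array([-2.42807669,  1.58079587,  0.22462831]), 'tvec': array([-0.60026426, -0.03704917,  0.37761093])}
```

```bash
python3 - <<'E'
from h import *
robot.set_gripper(0)
robot.move_pose([.47,-.10,.34],[180,0,15])
c=robot.get_calibration("wrist"); im=robot.grab_frame("wrist")
cv2.imwrite("pics/w1.png",im); np.save("w1.npy",c,allow_pickle=True)
R=cv2.Rodrigues(c["rvec"])[0];print(-R.T@c["tvec"],R[2])
print(robot.observe()["time"],robot.observe()["q"])
for k,z in(("green",.08),("blue",0),("yellow",0)):
    for b in blobs(im,*COL[k],n=2):
        if cv2.contourArea(b)<100: continue
        print(k,cv2.contourArea(b),cen(b),ray(c,cen(b),z)); r=cv2.minAreaRect(b);print([np.round(ray(c,p,z)[:2],4).tolist() for p in cv2.boxPoints(r)])
E
```

```text
[ 0.53764694 -0.0832624   0.40939608] [-0.26859381 -0.07277252 -0.96050066]
2.75 [-2.77410847e+01 -1.41986291e+01 -9.95261990e+00  9.42575185e+01
 -7.37208340e-03  1.37318866e+02]
green 523.5 (265.1776504297994, 201.36485195797516) [ 0.42252561 -0.04324819  0.08      ]
[[0.4173, -0.0218], [0.4442, -0.0379], [0.4269, -0.0651], [0.3991, -0.0492]]
blue 5960.0 (405.0822427293065, 130.86104586129753) [ 0.54772083 -0.20303749  0.        ]
[[0.4793, -0.1637], [0.585, -0.1343], [0.6105, -0.2429], [0.5064, -0.2809]]
blue 365.0 (548.5269406392694, 235.88538812785384) [ 0.45403006 -0.47527376  0.        ]
[[0.4209, -0.4028], [0.5442, -0.4964], [0.501, -0.5607], [0.3698, -0.4675]]
yellow 7008.5 (160.18025730660386, 89.60146013174477) [0.51328264 0.13670545 0.        ]
[[0.5419, 0.2077], [0.5902, 0.1074], [0.4792, 0.0637], [0.4245, 0.1725]]
```

View pics/w1.png

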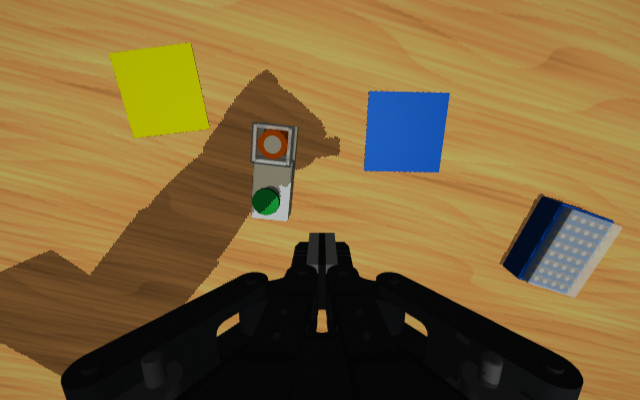

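The wrist view shows the plunger at (265,201), the top cap's dot at (272,145) and the blue pad at (405,131). Next I compute the dispenser frame and press.

```bash
cat >> h.py <<'E'
def disp():
    im=cv2.imread("pics/w1.png");c=np.load("w1.npy",allow_pickle=True).item()
    P=np.array([.4225,-.0433])
    b=blobs(im,(3,150,80),(14,255,255),(245,120,300,170))[0]
    (u,v),r=cv2.minEnclosingCircle(b)
    top=ray(c,(u,v),.057)[:2]
    d=top-P; L=np.linalg.norm(d); x=d/L
    q=cv2.boxPoints(cv2.minAreaRect(blobs(im,*COL["blue"])[0])) 
    q=cv2.approxPolyDP(blobs(im,*COL["blue"])[0],6,True)[:,0]
    Q=np.array([ray(c,p,0)[:2] for p in q])
    return P,x,L,r,Q
E
python3 - <<'E'
from h import *
P,x,L,r,Q=disp(); yaw=np.degrees(np.arctan2(x[1],x[0]))
print(P,x,yaw,L,r,Q.round(4),Q.mean(0))
assert .06<L<.076
t=robot.tip_reach
robot.move_pose([*P,.095+t],[180,0,yaw])
print(robot.line_to([*P,.082+t],.05))
f0=robot.observe()["ft_force"]
g=robot.line_to([*P,.0535+t],.022,guard=18)
o=robot.observe();print(g,o["tool_pos"],o["tool_pos"][2]-t,np.array(o["ft_force"])-f0)
robot.pause(.2)
o=robot.observe();print(o["tool_pos"][2]-t,np.array(o["ft_force"])-f0)
np.save("w.npy",[*P,*x])
E
```

```text
[ 0.4225 -0.0433] [0.99096067 0.1341527 ] 7.70962721328158 0.06851204854011553 15.81611156463623 [[ 0.5853 -0.1391]
 [ 0.4806 -0.1633]
 [ 0.5059 -0.2692]
 [ 0.6104 -0.2425]] [ 0.54556603 -0.20352229]
False
True [ 0.42268412 -0.04339544  0.12776129] 0.05516128710164042 [-2.35423221  1.42071635  7.71745945]
0.055179137934237205 [-1.59888304  0.34143665  7.99776264]
```

```bash
python3 - <<'E'
from h import *
P,x,L,r,Q=disp();t=robot.tip_reach
robot.line_to([*P,.10+t],.06)
robot.move_pose([.47,-.10,.34],[180,0,15])
c=robot.get_calibration("wrist"); im=robot.grab_frame("wrist")
cv2.imwrite("pics/w2.png",im); np.save("w2.npy",c,allow_pickle=True)
for b in blobs(im,(3,130,60),(14,255,255),(200,40,330,180),n=3):
    (u,v),r=cv2.minEnclosingCircle(b); print(u,v,r,ray(c,(u,v),.014))
print(robot.observe()["time"], P+x*(.068+.061))
E
```

```text
275.44775390625 141.776123046875 16.543487548828125 [ 0.48655627 -0.0300639   0.014     ]
281.8768005371094 93.75362396240234 15.538853645324707 [ 0.54944154 -0.02486404  0.014     ]
251.0 132.0 9.999999747378752e-05 [0.49075075 0.00488382 0.014     ]
7.0583 [ 0.55033393 -0.0259943 ]
```

View pics/w2.png

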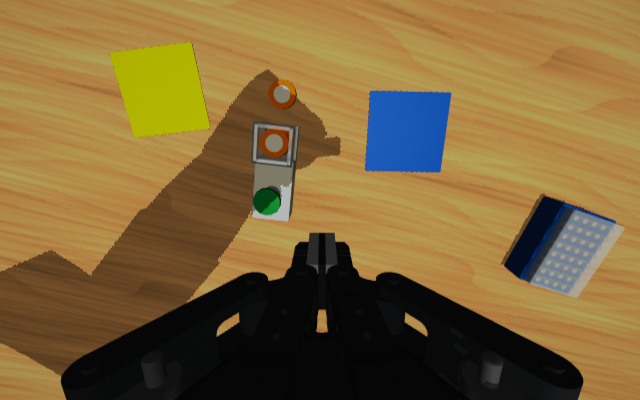

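One cap is out at (282,94), world (0.549,-0.025). The plunger is up and the stack is in place. Now I push the cap with the slightly opened fingertips acting as a two-point notch.

```bash
python3 - <<'E'
from h import *
cap=np.array([.5495,-.0255]);pad=np.array([.5456,-.2035]);t=robot.tip_reach
robot.set_gripper(.022); print(robot.observe()["gripper_width"])
d=np.array([.134,-.991]); back=np.array([0,.025])
s=cap-.055*d
best=min((y for y in(90,-90) if robot.ik([*s,.0755],[180,0,y]) is not None),key=lambda y:np.abs(np.array(robot.ik([*s,.0755],[180,0,y]))-robot.observe()["q"]).max())
R=[180,0,best];print(best)
robot.move_pose([*s,.16],R)
f0=np.array(robot.observe()["ft_force"])
print(robot.line_to([*s,.003+t],.06,guard=10))
print(robot.observe()["tool_pos"])
m=cap+.075*d+back
print(robot.line_to([*m,.003+t],.05,guard=12))
print(robot.line_to([*(pad+back),.003+t],.04,guard=12))
o=robot.observe();print(o["time"],o["tool_pos"],np.array(o["ft_force"])-f0)
robot.pause(.2)
for n in("scene","side"):
    im=robot.grab_frame(n);cv2.imwrite(f"pics/{n}3.png",im)
    c=robot.get_calibration(n)
E
python3 - <<'E'
import cv2
a=cv2.imread("pics/scene3.png")[140:270,190:390];b=cv2.imread("pics/side3.png")[165:295,240:440]
cv2.imwrite("pics/c3.png",cv2.resize(cv2.hconcat([a,b]),None,fx=2,fy=2))
E
```

```text
0.022047950051405984
90
False
[0.54239152 0.02895725 0.07600779]
True
True
11.35 [0.54507487 0.00675417 0.07449052] [1.24264771 2.40346916 1.34854236]
```

View pics/c3.png

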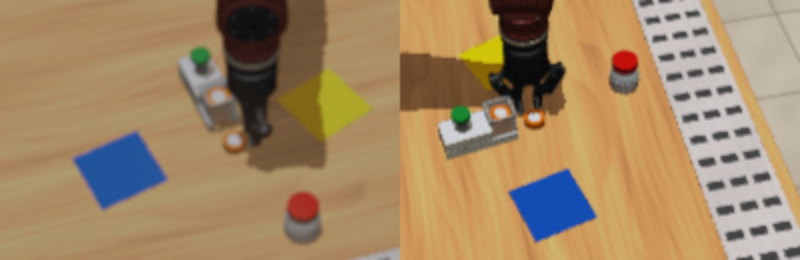

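The fingers stopped beside the cap at y≈0.007 because the guard tripped. I suspect a knuckle touched the magazine. I'll take a closer look and log the forces in small steps.

```bash
python3 - <<'E'
from h import *
p=np.array(robot.observe()["tool_pos"]);z=.0756
robot.line_to([p[0],.02,z],.05)
robot.pause(.3);f0=np.array(robot.observe()["ft_force"]);print(f0)
for y in(.017,.014,.011,.008,.005):
    g=robot.line_to([.5445,y,z],.02,guard=8); o=robot.observe()
    print(g,np.round(o["tool_pos"],4),np.round(np.array(o["ft_force"])-f0,2))
    if g: break
im=robot.grab_frame("side");cv2.imwrite("pics/side4.png",cv2.resize(im[185:255,240:340],None,fx=7,fy=7,interpolation=cv2.INTER_CUBIC))
robot.line_to([.5445,.02,z],.05)
E
```

```text
[-0.37772544 -0.14882222 -0.39042981]
False [0.5445 0.0168 0.0756] [1.3  0.03 0.23]
False [0.5445 0.0139 0.0756] [0.48 1.06 0.3 ]
False [0.5445 0.0109 0.0756] [-0.06  0.18  0.65]
False [0.5445 0.0079 0.0756] [ 1.09 -0.08  0.79]
True [0.5441 0.0068 0.0752] [-0.75  3.08  1.12]
```

View pics/side4.png

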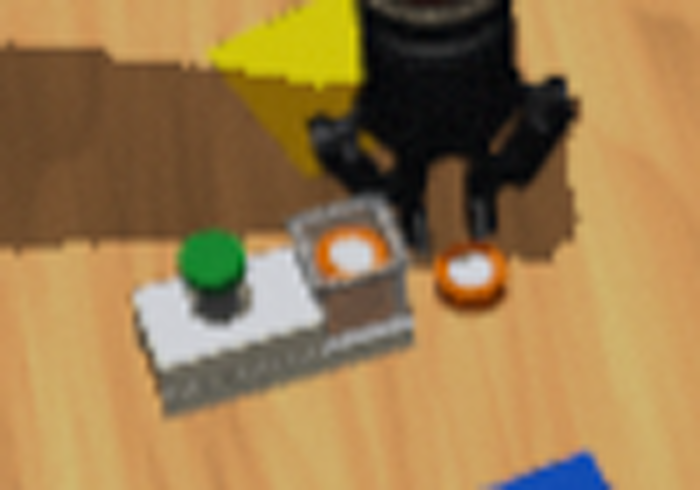

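The picture confirms it: the left linkage elbow (about (345,165) in the crop) meets the magazine at (355,210). I'll turn the gripper 90° so the linkage lies along the push direction. The closed finger's flat back then pushes the cap clear of the magazine.

```bash
python3 - <<'E'
from h import *
t=robot.tip_reach; z=t+.003
cap=np.array([.5495,-.0255]);d=np.array([.134,-.991])
p=robot.observe()["tool_pos"]; robot.line_to([p[0],p[1]+.02,.15],.12)
robot.set_gripper(0)
s=cap-.045*d; R=[180,0,7.7]
robot.move_pose([*s,.13],R); robot.line_to([*s,z],.08)
print(robot.observe()["tool_pos"])
print(robot.line_to([*(cap+.075*d),z],.05,guard=15))
p=robot.observe()["tool_pos"];print(p)
robot.line_to([*(p[:2]-.015*d),z],.1)
robot.line_to([*(p[:2]-.015*d),.1],.12)
robot.move_pose([.47,-.14,.30],[180,0,15])
c=robot.get_calibration("wrist"); im=robot.grab_frame("wrist")
cv2.imwrite("pics/w5.png",im)
for b in blobs(im,(3,130,60),(14,255,255),n=3):
    (u,v),r=cv2.minEnclosingCircle(b); print(u,v,r,ray(c,(u,v),.014))
print(robot.observe()["time"])
E
```

```text
[0.5437246  0.01903052 0.07594974]
False
[ 0.55950783 -0.09967937  0.07556686]
233.76995849609375 136.0285186767578 18.568252563476562 [ 0.48575329 -0.02460187  0.014     ]
254.0 132.5 2.5000998973846436 [ 0.49633997 -0.047747    0.014     ]
429.0 129.0 9.999999747378752e-05 [ 0.55566731 -0.2527702   0.014     ]
21.6167
```

View pics/w5.png

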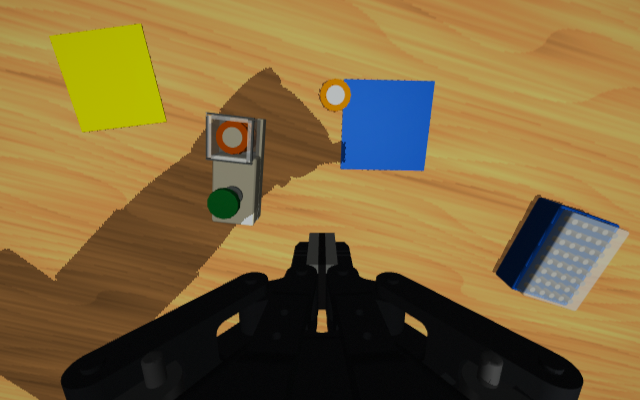

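The cap is at (335,95), with the pad's corner beside it, and the stack is undisturbed. I finish with the notch push straight toward the pad centre, now clear of the dispenser.

```bash
python3 - <<'E'
from h import *
t=robot.tip_reach; z=t+.003
im=cv2.imread("pics/w5.png"); c=robot.get_calibration("wrist"); pad=np.array([.5456,-.2035])
b=blobs(im,(8,120,60),(22,255,255),(312,72,358,120))[0]
(u,v),r=cv2.minEnclosingCircle(b); cap=ray(c,(u,v),.012)[:2]; print(u,v,r,cap)
assert 13<r<20
d=pad-cap; D=np.linalg.norm(d); d/=D; print(D)
yaw=np.degrees(np.arctan2(d[1],d[0]))
yaw=yaw+180
s=cap-.045*d; R=[180,0,yaw]
robot.set_gripper(.022)
robot.move_pose([*s,.14],R); robot.line_to([*s,z],.08)
print(robot.line_to([*(pad-.025*d),z],.05,guard=15), robot.observe()["tool_pos"])
robot.line_to([*(pad-.05*d),z],.08)
robot.line_to([*(pad-.05*d),.12],.12)
robot.move_pose([.47,-.14,.30],[180,0,15])
c=robot.get_calibration("wrist"); im=robot.grab_frame("wrist")
cv2.imwrite("pics/w6.png",im)
b=blobs(im,(5,120,60),(22,255,255),(330,60,450,190))[0]
(u,v),r=cv2.minEnclosingCircle(b); print(u,v,r,ray(c,(u,v),.012)[:2]-pad)
print(robot.observe()["time"])
E
```

```text
334.5 95.5 32.53469467163086 [ 0.56266339 -0.13084335]Traceback (most recent call last):
  File "<stdin>", line 6, in <module>
AssertionError
```

The mask caught the wood, so I'll use the cap centre read from the picture, (335,95).

```bash
python3 - <<'E'
from h import *
t=robot.tip_reach; z=t+.003
c=robot.get_calibration("wrist"); pad=np.array([.5456,-.2035])
cap=ray(c,(335,95),.014)[:2]; print(cap)
d=pad-cap; D=np.linalg.norm(d); d/=D; print(D)
yaw=np.degrees(np.arctan2(d[1],d[0]))+180
s=cap-.045*d; R=[180,0,yaw]
robot.set_gripper(.022)
robot.move_pose([*s,.14],R); robot.line_to([*s,z],.08)
print(robot.line_to([*(pad-.025*d),z],.05,guard=15), robot.observe()["tool_pos"])
robot.line_to([*(pad-.05*d),z],.08)
robot.line_to([*(pad-.05*d),.12],.12)
robot.move_pose([.47,-.14,.30],[180,0,15])
cv2.imwrite("pics/w6.png",robot.grab_frame("wrist"))
print(robot.observe()["time"])
E
```

```text
[ 0.56321022 -0.13121235]
0.07440177654045266
False [ 0.55155881 -0.17903681  0.07559113]
27.7917
```

View pics/w6.png

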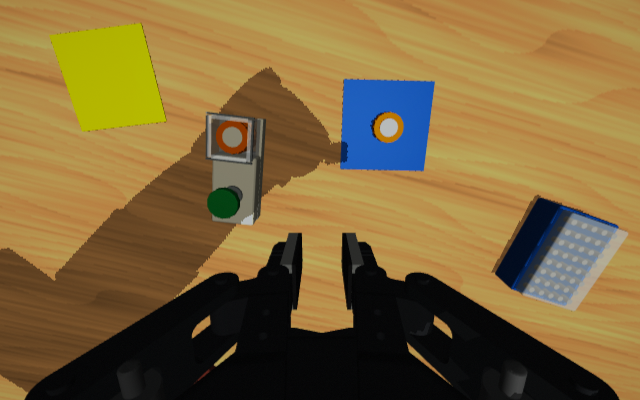

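The cap sits at (388,127), almost at the pad's centre. The plunger is up and nothing else has moved.

```bash
python3 -c "
from plant import robot
print(robot.job_done())"
```

```text
the job is handed in; nothing more can be done
None
```

I pressed the plunger fully once, one cap came out, and I pushed it to near the centre of the blue pad and handed the job in at about 28 s; on the way a gripper linkage lightly touched the magazine, and the last picture shows nothing in view displaced.

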